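# Find the hidden catch and open the label printer

### The job

The label printer's roll has to be changed: feel over the three look-alike round discs in its flat front panel gently with the fingertips until you find the one that gives, and press it in so that the black roll cover springs up. Then push the cover back with the fingers until it stands upright, and leave it open. Pick nothing up, and leave the jar, salt shaker, ramekin and garlic beside the printer where they are.

Things in the scene. Friction and masses are not known exactly. Their poses are not given: they have to be found in the camera images.
- printer: grey label printer, fixed to the worktop, 190 mm deep (x) by 250 mm wide (y), 85 mm tall. Origin at the centre of its underside; x points from its front to its back (away from the robot), y to its left, z up. The front part of its top (x -95 to -9 mm) is a flat grey panel at z = 85 mm; behind it lies the black roll cover
- panel (a point): point on the panel's surface at the middle recess (x -52, y 0, z 85 mm of the printer, same axes). Three look-alike round recesses, 58 mm wide, lie at y -76, 0, +76 mm from it. A 55 mm grey disc fills each, its top 2 mm below the panel. Two are solid and do not give; one, differing every time and found only by feel, is the sprung catch
- catch (a joint): travel of the catch disc in m: 0 at rest, 0.007 fully pressed (straight down, so 9 mm below the panel); takes about 1 N to start and 4 to 5 N at the bottom. At about 0.004 to 0.005 it lets the cover go. It springs back when released
- cover (a joint): angle of the black roll cover in rad: 0 shut (level), 1.57 upright, 2.2 fully back (stop). Hinged along its back edge. Immovable while latched; released, a leaf spring lifts it to about 0.95 rad within a second. From there it is light (under 2 N at the edge), stays at any angle, and upright fingers can push its edge from the front towards the back
- cover_edge (a point): middle of the cover's front edge (the edge nearest the panel), at half its 4 mm thickness. The cover is 248 mm wide, 99 mm from hinge to this edge; the hinge runs along y at x = +91 mm, z = 83 mm of the printer
- spice_jar: spice jar, 42 mm across, 99 mm tall, standing loose at the printer's right end; origin at the centre of its underside
- salt_mill: small grey salt shaker, 44 mm across, 90 mm tall, standing loose at the printer's right end; origin at the centre of its underside
- ramekin: white fluted ramekin, 82 mm across, 42 mm tall, standing loose at the printer's left end; origin at the centre of its underside
- garlic: garlic bulb, about 60 mm, lying loose at the printer's left end; origin at the centre of its underside

How it is judged (in metres and radians):
On the way, in this order (a step that is already met when the one before it is completed fails the run):
1. the catch is pressed in (value of joint catch above 0.004 m), for 0.02 s.
2. the cover has sprung up (value of joint cover above 0.6 rad), for 0.05 s.
At the end, for the whole second after the job is handed in: the roll cover stands open at more than 1.3 rad (upright or nearly so) and at rest, the catch has sprung back (less than 2 mm in), and the jar, salt shaker, ramekin and garlic are within 30 mm of where they stood (value of joint cover above 1.3 rad and velocity of joint cover below 0.1 rad/s and value of joint catch below 0.002 m and distance of each of spice_jar, salt_mill, ramekin, garlic from where it was at the start of the episode below 0.03 m); the robot touches nothing.
It fails at once if a bystander (jar, salt shaker, ramekin, garlic) is lifted, carried or pushed by more than 30 mm (distance of any of spice_jar, salt_mill, ramekin, garlic from where it was at the start of the episode above 0.03 m).
It fails at once if a bystander is tipped over (angle between any of spice_jar, salt_mill, ramekin's own z axis and vertical above 0.6 rad).
It fails at once if the fingers press harder than 60 N on anything (contact force between the fingers and anything else above 60 N).
It fails at once if a bystander is picked up (its underside over 15 mm above the worktop) (height (world z) of any of spice_jar, salt_mill, ramekin, garlic above 0.015 m).
It also fails if it takes over 51 s, if anything falls off the work surface, if the arm or the gripper's body presses on something with over 40 N, if the wrist force passes 120 N, or if a joint passes its speed limit or range.

### The arm

A 6-joint arm with a two-finger parallel gripper is mounted at the origin on a cart in front of the work surface, level with it; the furniture and walls round the work are solid. World frame = base frame: x ahead of the robot, y to its left, z up, the work surface at z = 0. Lengths are in mm, angles in rad, forces in N, time in s.
With the tool pointing down it reaches from about 350 to 850 mm from the base axis. Payload 8.1 kg.
Tool frame: the origin (TCP) lies at the very end of the fingers, on their centre line; the grasp point (between the pads) lies 19 mm behind it; z points along the fingers, y is the line along which they close (so a half turn about z gives the same grasp; the last joint's range is limited). The gripper opens to 93 mm and grips with 3 to 60 N. Pads are 15 mm wide; open, the fingers measure 128 mm over their backs; the gripper's body (75 mm by 188 mm) begins 65 mm behind the grasp point.
Start: joints at [1.179, 0.13, 1.488, -0, 1.523, -0.085], TCP at [181.184, 571.994, 218.635] pointing down, gripper open.
Joint ranges: [-2.96, 2.96], [-0.89, 2.26], [0.02, 2.5], [-1.34, 4.48], [0, 2.73], [-2.66, 2.66]. Speed limits (rad/s): [2.39, 2.39, 2.79, 3.14, 3.14, 3.14].

### API

Orientations are given as [roll, pitch, yaw] about the fixed x, y, z axes, in that order (R = Rz(yaw) Ry(pitch) Rx(roll)).
In Python, from bench import manip gives the robot as it stands. The module is installed in compiled form; this text tells all that it offers.
- The arm moves only by the tool send_rows, never from a script. Its argument "deltas" is text: rows parted by semicolons, each of 6 numbers parted by spaces: the shift along the tool's x, y, z in mm, then the turn, a rotation vector about the tool's x, y, z in rad. In form: dx dy dz ax ay az; .... A call has 1 to 5 rows; each row shifts and turns the commanded pose from where the row before left it, along the tool's axes as they then stand; what a row does not reach is not made up. A row lasts 1/8 s, in which the tool goes at most 62.5 mm and 10.7 degrees, less where a joint would pass 70% of its speed; a pose out of reach is approached as far as the arm can. A call is refused whole if a number of a shift passes 62.5 or a number of a turn 0.188, either way. A call with a gripper value outside its range is refused whole. "gripper" is the finger opening in mm, from 0 to 93, set as the call begins (left out, the last holds). The fingers move at their own pace and stop on an object; "squeeze" is the grip in N (left out, the last holds). Time passes only in rows, so rows that do not move let the fingers close. It gives the time, the measured TCP pose, the force, the opening and the grip force at its end, in the units of the state.
- manip.read_state(): the state, without advancing time (a new reading comes with each control period).
- manip.get_image(name): name is "side" or "top" or "wrist"; returns the picture (384x512x3 uint8, red, green, blue); there is no depth.
- manip.get_calibration(name): a dict with "fov_y" (degrees; the focal length in pixels is half the picture's height over the tangent of half this angle, whatever the lens; pixels are square), "cx", "cy" (the principal point, pixels), "R" (3x3) and "t" (3): a world point X has camera coordinates R X + t; the wrist camera has in their place "hand_eye" (4x4, takes a point from camera to tool coordinates, whose origin is the TCP and whose axes are the flange's). Camera axes: x right, y down, z forward; pixel columns grow to the right and rows downward; lengths in mm; the calibration is good to about 2 mm. A picture is of the moment at which its call begins: read the wrist's pose just before it. get_calibration takes no time and is no camera call.
- manip.close_job(): hands the job in; it is judged then, once.
The state is a dict: "time": time; "joints": joint angles; "joint_vel": joint speeds; "joint_torque": joint torques, N m; "eef_pos": TCP position; "ee_rot": TCP orientation; "contact_force": force on the tool from outside, world axes, zero at the start; "wrist_torque": the same for the moment, N m; "finger_gap": opening from 0.0 (shut) to 1.0 (fully open); "grasp_force": force on a finger pad.
Only numpy, scipy, OpenCV 4.12 (cv2) and the standard library are available. Lean on these libraries where they do the work, as an engineer would, in place of code of your own. Each camera call takes 0.05 s, during which the arm holds its last target. There are 200 camera calls.

## Working session

There is one attempt and no reset: what is moved stays moved. The work goes in short steps, Python scripts to look and compute and a tool call to move; the robot and the scene stay as the last step left them, time stands still between calls to the robot, and variables do not carry over. Pictures are saved under pics/ and viewed, at most 10 in all, crops included, and the job is handed in when it is done.

Besides the shell and the picture viewer there is one more tool, called as name(argument=value, ...), one argument or row to a line, values as JSON. send_rows: Moves the arm, as the interface text tells. Its arguments: {"type":"object","properties":{"deltas":{"type":"string"},"gripper":{"type":"number"},"squeeze":{"type":"number"}},"required":["deltas"]}

```bash
mkdir -p pics; python3 - <<'E'
from bench import manip
import cv2,numpy as np
for n in("top","side"):
    cv2.imwrite(f"pics/{n}0.png",cv2.cvtColor(manip.get_image(n),cv2.COLOR_RGB2BGR))
    print(n,manip.get_calibration(n))
s=manip.read_state();print(s)
E
```

```text
top {'fov_y': 44.090562062538744, 'cx': 260.4961791820123, 'cy': 193.0739164032747, 'R': array([[ 0.02445501, -0.9987867 ,  0.04274446],
       [-0.98548124, -0.03127108, -0.16687973],
       [ 0.16801392, -0.03804282, -0.98505029]]), 't': array([ -6.59779038, 567.51471218, 939.70704529])}
side {'fov_y': 53.941963911934394, 'cx': 253.31217960549344, 'cy': 192.80462016621345, 'R': array([[ 0.99924419,  0.03876186,  0.00292803],
       [ 0.02782964, -0.66076172, -0.75007964],
       [-0.02713975,  0.74959421, -0.66134103]]), 't': array([-534.20694028,   59.06921969,  895.88027434])}
{'time': 0.1, 'joints': array([ 1.17860426e+00,  1.31082543e-01,  1.48916763e+00,  2.94454755e-07,
        1.52300273e+00, -8.53914151e-02]), 'joint_vel': array([-0.00023002, -0.00238798, -0.0030918 , -0.00183592,  0.00021803,
       -0.00021926]), 'joint_torque': array([ 2.04826887e-03, -5.61338711e+01, -4.93097806e+01,  7.72669259e-02,
        2.89835926e-02, -5.68680412e-05]), 'eef_pos': array([180.98271087, 571.51459673, 217.69571131]), 'ee_rot': array([-3.13993848e+00, -1.41891521e-04,  2.83479188e+00]), 'contact_force': array([ 0.2656781 , -1.03923621, -0.47266658]), 'wrist_torque': array([ 0.01839339, -0.00867691, -0.00376408]), 'grasp_force': 0.0, 'finger_gap': 1.001569713540829}
```

View pics/top0.png

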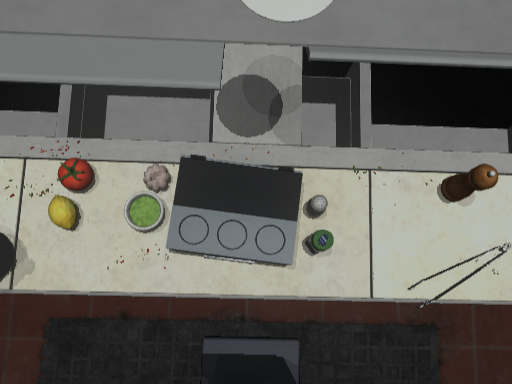

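View pics/side0.png

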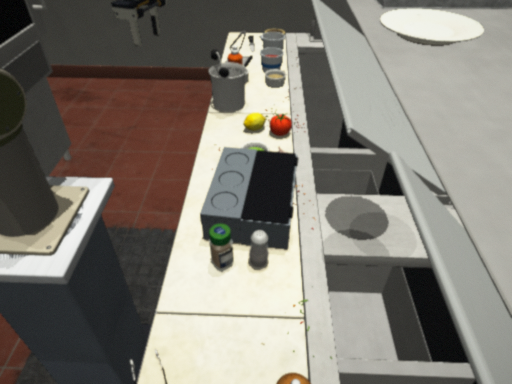

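The top view shows the printer turned slightly, with the discs near (194,229), (232,234) and (270,240). The black cover is behind them, the jar and shaker are at right (320,240)/(317,205), and the ramekin and garlic at left. Next I'll turn these pixels into positions.

```bash
cat > h.py <<'E'
import cv2,numpy as np
from bench import manip
def ray(n,u,v,z):
    c=manip.get_calibration(n);f=192/np.tan(np.radians(c['fov_y'])/2)
    R,t=np.array(c['R']),np.array(c['t']);d=R.T@np.array([(u-c['cx'])/f,(v-c['cy'])/f,1]);o=-R.T@t
    return o+d*(z-o[2])/d[2]
E
python3 - <<'E'
from h import *
for n,rng in(("top",[(194,229),(232,234),(270,240)]),("side",[(240,158),(235,179),(230,202)])):
    im=cv2.imread(f"pics/{n}0.png");g=cv2.cvtColor(im,cv2.COLOR_BGR2GRAY)
    x0,y0=(160,145) if n=="top" else (190,140); x1,y1=(310,270) if n=="top" else (310,250)
    b=cv2.adaptiveThreshold(cv2.GaussianBlur(g,(3,3),0),255,0,cv2.THRESH_BINARY_INV,15,5)
    cs,_=cv2.findContours(b,cv2.RETR_CCOMP,cv2.CHAIN_APPROX_NONE)
    for c in cs:
        if len(c)<30: continue
        e=cv2.fitEllipse(c)
        for p in rng:
            if np.hypot(e[0][0]-p[0],e[0][1]-p[1])<7 and max(e[1])<50: print(n,np.round(e[0],1),np.round(e[1],1),ray(n,*e[0],85).round(1))
im=cv2.imread("pics/top0.png");g=im.max(2).astype(np.uint8)
m=np.zeros_like(g);m[150:225,165:305]=(g[150:225,165:305]<45)*255
c=max(cv2.findContours(m,0,2)[0],key=cv2.contourArea);r=cv2.minAreaRect(c)
for p in cv2.boxPoints(r):print("cover",p.round(1),ray("top",*p,85).round(1))
for nm,u,v,z in(("jar",321,239,99),("salt",318,203,90),("ram",145,211,42),("garlic",157,178,30)):print(nm,ray("top",u,v,z).round())
cv2.imwrite("pics/crop.png",cv2.resize(im[140:280,120:340],None,fx=3.5,fy=3.5,interpolation=2))
E
```

```text
top [269.8 239.2] [30.4 31. ] [469.4  -9.9  85. ]
top [269.8 239.4] [26.3 26.9] [469.2  -9.9  85. ]
top [231.7 234.2] [30.4 31. ] [477.3  65.6  85. ]
top [231.7 234.3] [26.6 26.8] [477.   65.4  85. ]
top [193.3 229.1] [30.4 31.2] [485.1 141.1  85. ]
top [193.4 229.2] [26.4 27. ] [484.9 141.   85. ]
cover [173.4 204.4] [532.9 182.6  85. ]
cover [180.  153.1] [637.8 175.2  85. ]
cover [302.2 168.7] [614.  -72.7  85. ]
cover [295.7 220. ] [509.  -60.6  85. ]
jar [ 472. -109.   99.]
salt [ 544. -104.   90.]
ram [523. 246.  42.]
garlic [596. 228.  30.]
```

View pics/crop.png

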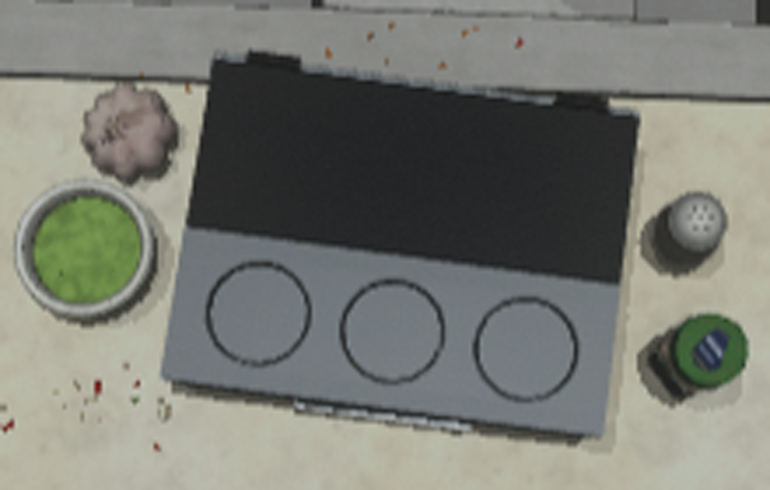

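The discs are at left (485,141), middle (477,65.5) and right (469,−10), so the printer's yaw is about −0.104. I'll align the tool's y axis with the printer's y axis, close the fingers and move over the left disc.

send_rows(
  deltas="0 0 0 0 0 -0.1; 0 0 0 0 0 -0.103; -38.5 -44 0 0 0 0; -38.5 -44 0 0 0 0; -38.5 -44 0 0 0 0",
  gripper=0,
  squeeze=10,
)

```text
time: 0.72
eef_pos: [282.9, 427.1, 218.1]
ee_rot: [-3.141, -0.0, 3.039]
contact_force: [0.5, 0.1, 0.7]
finger_gap: 0.512
grasp_force: 0.0
```

send_rows(
  deltas="-38.5 -44 0 0 0 0; -38.5 -44 0 0 0 0; -38.5 -44 0 0 0 0; -38.5 -44 0 0 0 0; -38.5 -44 0 0 0 0",
)

```text
time: 1.35
eef_pos: [451.7, 188.2, 218.4]
ee_rot: [3.142, -0.0, 3.038]
contact_force: [1.3, 0.6, -1.2]
finger_gap: 0.012
grasp_force: 0.0
```

send_rows(
  deltas="-38.5 -44 0 0 0 0; 0 0 40 0 0 0; 0 0 40 0 0 0; 0 0 0 0 0 0; 0 0 0 0 0 0",
)

```text
time: 1.98
eef_pos: [485.2, 142.5, 139.9]
ee_rot: [3.141, 0.001, 3.038]
contact_force: [0.2, -0.3, 0.3]
finger_gap: 0.004
grasp_force: 0.0
```

send_rows(
  deltas="0 -1.5 30 0 0 0; 0 0 17 0 0 0; 0 0 2 0 0 0; 0 0 2 0 0 0; 0 0 2 0 0 0",
)

```text
time: 2.6
eef_pos: [485.5, 140.9, 86.7]
ee_rot: [3.141, 0.002, 3.038]
contact_force: [0.7, 0.6, 0.5]
finger_gap: 0.007
grasp_force: 0.0
```

send_rows(
  deltas="0 0 1.5 0 0 0; 0 0 0 0 0 0; 0 0 0 0 0 0",
)

```text
time: 2.98
eef_pos: [484.7, 140.7, 84.3]
ee_rot: [3.142, 0.0, 3.038]
contact_force: [0.4, -0.4, 1.2]
finger_gap: 0.005
grasp_force: 0.0
```

send_rows(
  deltas="0 0 1 0 0 0; 0 0 0 0 0 0",
)

```text
time: 3.22
eef_pos: [484.8, 140.7, 83.3]
ee_rot: [3.142, 0.0, 3.038]
contact_force: [-0.3, -0.0, 1.2]
finger_gap: 0.006
grasp_force: 0.8
```

send_rows(
  deltas="0 0 1 0 0 0; 0 0 0 0 0 0",
)

```text
time: 3.48
eef_pos: [484.8, 140.8, 83.3]
ee_rot: [-3.142, 0.0, 3.038]
contact_force: [-4.5, -1.1, 10.2]
finger_gap: 0.008
grasp_force: 5.3
```

send_rows(
  deltas="0 0 1 0 0 0; 0 0 0 0 0 0",
)

```text
time: 3.72
eef_pos: [484.9, 140.8, 83.2]
ee_rot: [-3.142, 0.0, 3.038]
contact_force: [-9.6, -1.9, 20.5]
finger_gap: 0.007
grasp_force: 9.7
```

The left disc is solid: 20 N with no travel, and its surface is at z ≈ 83.3. I'll lift off and try the middle one.

send_rows(
  deltas="0 0 -22 0 0 0; 0 -38 0 0 0 0; 0 -38 0 0 0 0; 0 0 17 0 0 0; 0 0 0 0 0 0",
)

```text
time: 4.35
eef_pos: [475.3, 65.3, 84.3]
ee_rot: [-3.142, -0.003, 3.037]
contact_force: [-1.0, -0.2, -0.1]
finger_gap: 0.007
grasp_force: 0.0
```

send_rows(
  deltas="0 0 2 0 0 0; 0 0 1 0 0 0; 0 0 0 0 0 0",
)

```text
time: 4.72
eef_pos: [476.9, 65.6, 83.3]
ee_rot: [3.141, 0.0, 3.039]
contact_force: [0.1, -0.1, -0.9]
finger_gap: 0.002
grasp_force: 0.0
```

send_rows(
  deltas="0 0 1 0 0 0; 0 0 0 0 0 0",
)

```text
time: 4.97
eef_pos: [477.0, 65.6, 83.2]
ee_rot: [3.141, 0.0, 3.038]
contact_force: [-5.6, 0.5, 8.6]
finger_gap: 0.007
grasp_force: 4.6
```

send_rows(
  deltas="0 0 1 0 0 0; 0 0 0 0 0 0",
)

```text
time: 5.22
eef_pos: [477.1, 65.6, 83.2]
ee_rot: [3.141, 0.0, 3.038]
contact_force: [-9.3, 0.3, 19.8]
finger_gap: 0.003
grasp_force: 9.2
```

The middle disc is solid too, so I'll check the right one.

send_rows(
  deltas="0 0 -22 0 0 0; 3 -38 0 0 0 0; 0 -38 0 0 0 0; 0 0 17 0 0 0; 0 0 0 0 0 0",
)

```text
time: 5.85
eef_pos: [464.5, -9.6, 84.4]
ee_rot: [3.141, -0.003, 3.037]
contact_force: [-0.7, -0.3, -0.3]
finger_gap: 0.008
grasp_force: 0.0
```

send_rows(
  deltas="0 0 2 0 0 0; 0 0 1 0 0 0; 0 0 1 0 0 0; 0 0 0 0 0 0",
)

```text
time: 6.35
eef_pos: [466.2, -9.8, 82.4]
ee_rot: [3.141, 0.001, 3.038]
contact_force: [0.4, 0.6, 2.6]
finger_gap: 0.005
grasp_force: 1.0
```

send_rows(
  deltas="0 0 1 0 0 0; 0 0 0 0 0 0",
)

```text
time: 6.6
eef_pos: [466.2, -10.1, 81.4]
ee_rot: [3.141, 0.001, 3.038]
contact_force: [0.1, 1.3, 2.2]
finger_gap: 0.002
grasp_force: 1.4
```

The right disc gives, so I'll press it in, hold briefly and release.

send_rows(
  deltas="0 0 2 0 0 0; 0 0 2 0 0 0; 0 0 1 0 0 0; 0 0 0 0 0 0; 0 0 0 0 0 0",
)

```text
time: 7.22
eef_pos: [466.1, -10.3, 76.3]
ee_rot: [-3.141, 0.0, 3.038]
contact_force: [2.2, 0.9, 4.0]
finger_gap: 0.002
grasp_force: 1.8
```

send_rows(
  deltas="0 0 0 0 0 0; 0 0 0 0 0 0; 0 0 0 0 0 0; 0 0 0 0 0 0; 0 0 0 0 0 0",
)

```text
time: 7.85
eef_pos: [466.1, -10.3, 76.3]
ee_rot: [-3.141, 0.0, 3.038]
contact_force: [2.4, -0.9, 3.8]
finger_gap: 0.004
grasp_force: 2.0
```

```bash
python3 - <<'E'
from h import *
im=manip.get_image("side");cv2.imwrite("pics/side1.png",cv2.resize(im[100:270,150:360,::-1],None,fx=3,fy=3))
E
```

```text
(no output)
```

View pics/side1.png

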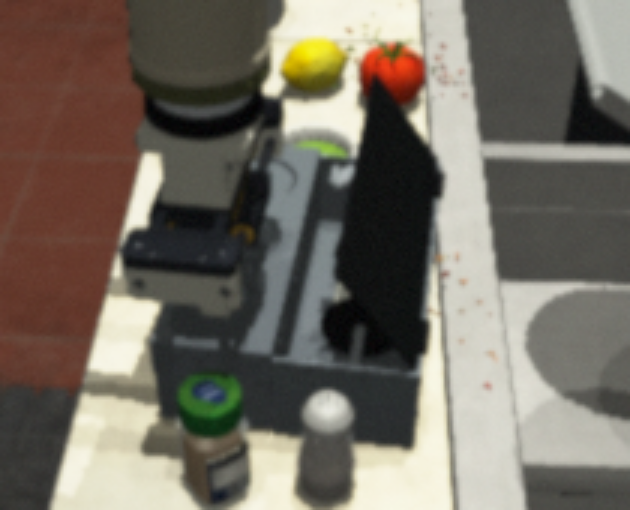

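The cover is up at about 0.95 rad. I'll release the catch, move to mid-width and push the cover's edge back with upright fingers.

send_rows(
  deltas="0 0 -35 0 0 0; 0 0 -35 0 0 0; 0 38 0 0 0 0; 0 38 0 0 0 0; 0 0 0 0 0 0",
)

```text
time: 8.52
eef_pos: [472.5, 67.2, 145.1]
ee_rot: [3.142, -0.003, 3.041]
contact_force: [-0.6, -0.5, 0.3]
finger_gap: 0.005
grasp_force: 0.0
```

send_rows(
  deltas="-30 0 0 0 0 0; -30 0 0 0 0 0; -10 0 0 0 0 0; -6 0 0 0 0 0; -6 0 0 0 0 0",
)

```text
time: 9.15
eef_pos: [554.4, 56.3, 145.4]
ee_rot: [-3.141, -0.002, 3.037]
contact_force: [-2.7, 0.7, 1.8]
finger_gap: 0.008
grasp_force: 1.3
```

send_rows(
  deltas="-6 0 0 0 0 0; -6 0 0 0 0 0; -6 0 0 0 0 0; -6 0 0 0 0 0; 0 0 0 0 0 0",
)

```text
time: 9.78
eef_pos: [579.7, 54.4, 146.1]
ee_rot: [-3.142, 0.0, 3.038]
contact_force: [0.2, 0.2, -0.5]
finger_gap: 0.001
grasp_force: 0.0
```

send_rows(
  deltas="-6 0 0 0 0 0; -6 0 0 0 0 0; -6 0 0 0 0 0; -6 0 0 0 0 0; 0 0 0 0 0 0",
)

```text
time: 10.4
eef_pos: [603.6, 51.9, 146.0]
ee_rot: [3.142, 0.0, 3.038]
contact_force: [0.4, 0.4, 0.0]
finger_gap: 0.003
grasp_force: 0.0
```

```bash
python3 - <<'E'
from h import *
im=manip.get_image("side");cv2.imwrite("pics/side2.png",cv2.resize(im[100:270,150:360,::-1],None,fx=3,fy=3))
E
```

```text
(no output)
```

View pics/side2.png

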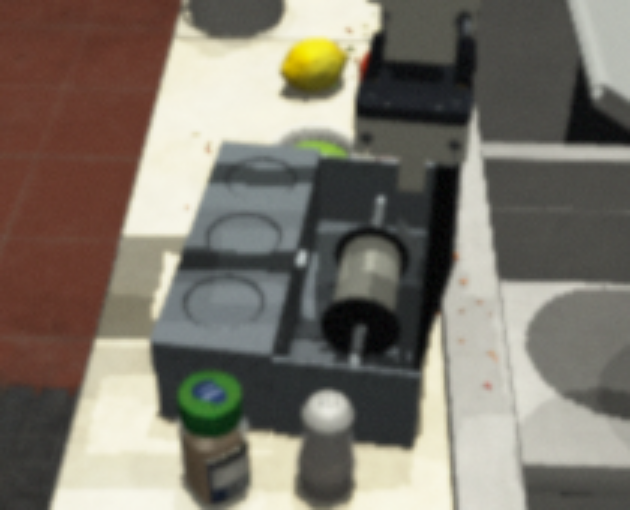

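The cover looks about upright, with its face edge-on near (440,240) in the crop. I'll push a little further for margin, then back off.

send_rows(
  deltas="-5 0 0 0 0 0; -4 0 0 0 0 0; 0 0 0 0 0 0; 0 0 0 0 0 0",
)

```text
time: 10.95
eef_pos: [612.1, 51.0, 146.1]
ee_rot: [-3.142, 0.0, 3.038]
contact_force: [-0.4, 0.0, -0.5]
finger_gap: 0.008
grasp_force: 0.0
```

send_rows(
  deltas="15 0 0 0 0 0; 40 0 0 0 0 0; 50 0 0 0 0 0; 50 0 0 0 0 0; 50 0 -30 0 0 0",
)

```text
time: 11.58
eef_pos: [404.9, 72.3, 174.1]
ee_rot: [-3.141, -0.004, 3.038]
contact_force: [0.1, -0.8, 1.7]
finger_gap: 0.006
grasp_force: 0.0
```

send_rows(
  deltas="0 0 -30 0 0 0; 0 0 0 0 0 0; 0 0 0 0 0 0; 0 0 0 0 0 0; 0 0 0 0 0 0",
)

```text
time: 12.2
eef_pos: [407.8, 72.2, 205.1]
ee_rot: [-3.141, -0.002, 3.038]
contact_force: [0.2, 0.5, -0.2]
finger_gap: 0.005
grasp_force: 0.0
```

```bash
python3 - <<'E'
from h import *
a=manip.get_image("side")[100:270,150:360,::-1];b=manip.get_image("top")[120:290,100:350,::-1]
cv2.imwrite("pics/f.png",cv2.resize(np.hstack([a,b]),None,fx=1.7,fy=1.7))
E
```

```text
(no output)
```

View pics/f.png

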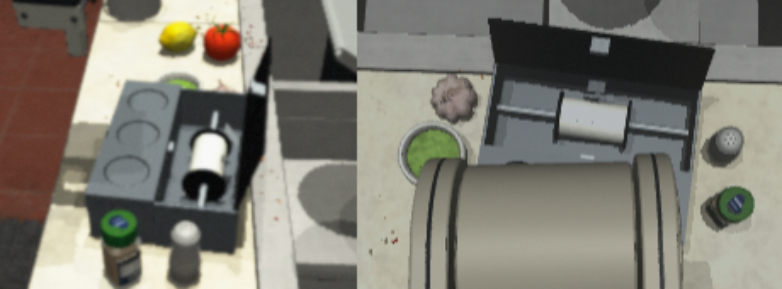

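The cover looks upright, the bystanders haven't moved and the arm is clear. I'll check the angle from the edge corner at about (179,130.6) in the top view.

```bash
python3 - <<'E'
from h import *
c=manip.get_calibration("top");f=192/np.tan(np.radians(c['fov_y'])/2)
X=np.array([.9946,-.1036]);Y=np.array([.1036,.9946]);o=np.array([477.1,65.5])+52*X
for a in(1.2,1.3,1.4,1.5,1.6,1.7,1.8):
    xy=o+X*(91-99*np.cos(a))+Y*124
    p=c['R']@[*xy,83+99*np.sin(a)]+c['t'];print(a,p[:2]/p[2]*f+[c['cx'],c['cy']])
print(manip.read_state()['joint_vel'])
E
```

```text
1.2 [171.21587917 162.69949227]
1.3 [171.7993908  157.29658718]
1.4 [172.48207357 151.8675021 ]
1.5 [173.25492326 146.48512623]
1.6 [174.10741732 141.22155667]
1.7 [175.0277648  136.14644355]
1.8 [176.00319444 131.32543827]
[-0.00096613 -0.0060257  -0.001208   -0.00274307  0.00071008 -0.00081343]
```

The angle is about 1.8 rad, well past 1.3, and the cover is at rest. I'll hand the job in.

```bash
python3 -c "
from bench import manip
print(manip.close_job())"
```

```text
the job is handed in; nothing more can be done
None
```

The right-hand disc was the catch: I pressed it in, the cover sprung up, and I pushed it back to about 1.8 rad, a little past upright; the jar, shaker, ramekin and garlic look unmoved in the last pictures, and the job is handed in (no verdict came back).

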